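Add a valve to the valve bank and lock it in

ROBOT

A 6-joint arm with a two-finger parallel gripper is mounted at the origin on a cart in front of the work surface, level with it; the furniture and walls round the work are solid. World frame = base frame: x ahead of the robot, y to its left, z up, the work surface at z = 0. Lengths are in mm, angles in rad, forces in N, time in s.
With the tool pointing down it reaches from about 275 to 750 mm from the base axis. Payload 10.2 kg.
Tool frame: the origin (TCP) lies at the very end of the fingers, on their centre line; the grasp point (between the pads) lies 19 mm behind it; y points along the fingers, x is the direction in which the jaws open and shut, and the axes are right-handed (so a half turn about y gives the same grasp; the last joint's range is limited). The gripper opens to 85 mm and grips with 20 to 120 N. Pads are 22 mm wide; open, the fingers measure 114 mm over their backs; the gripper's body (76 mm by 85 mm) begins 54 mm behind the grasp point. The pads swing forward as they close: fully open they stand 13 mm farther back than shut.
Start: joints at [-1.556, 0.313, 1.498, -0, 1.331, -0.223], TCP at [123.658, -510.235, 231.294] pointing down, gripper open.
Joint ranges: [-2.94, 2.94], [-0.97, 2.17], [0.19, 2.56], [-1.23, 4.37], [0.02, 3.11], [-2.88, 2.88]. Speed limits (rad/s): [2.39, 2.39, 3.01, 3.14, 3.14, 3.14].

INTERFACE

Orientations are given as a unit quaternion [w, x, y, z].
In Python, from rig import telemetry, imaging, ctrl gives the robot as it stands.
- The arm moves only by the shell command python3 -m handwheel 'ROWS' [FORCE]. ROWS is JSON, a list of rows, each an object with "delta_pos": the shift along the tool's x, y, z in cm, a list of three; "twist": the turn, a rotation vector about the tool's x, y, z in rad, a list of three; "jaw": the opening, from 0 (shut) to 1 (fully open). A call has exactly 10 rows; each row is the pose to reach, as a shift and turn from the pose commanded when the call began, along the tool's axes at that moment; what a row does not reach only later rows make up. A row lasts 1/12 s, in which the tool goes at most 41.7 mm and 7.16 degrees, less where a joint would pass 70% of its speed; a pose out of reach is approached as far as the arm can. A call with a gripper value outside its range is refused whole. The fingers move at their own pace and stop on an object; FORCE is the grip in N (left out, the last holds). Time passes only in rows, so rows that repeat a pose let the fingers close, or fill a call up. It gives the time, the measured TCP pose, the force and the opening at its end, in the units of the state.
- telemetry.sense(): the state, without advancing time (a new reading comes with each control period).
- imaging.capture(name): name is "scene" or "top" or "wrist"; returns a dict with "frame" (384x512x3 uint8, red, green, blue), "z_map" (384x512 float32, mm along the optical axis (not along the pixel's ray), 0 where there is no reading), "fx", "fy", "cx", "cy" (pixels), "D" ([k1, k2, p1, p2, k3] as OpenCV has them; the pictures are not rectified), "rvec" (rotation vector, rad) and "tvec" (3), from world to camera coordinates, as OpenCV has them. Camera axes: x right, y down, z forward; pixel columns grow to the right and rows downward; lengths in mm; the calibration is good to about 2 mm. A picture is of the moment at which its call begins.
- ctrl.finish_job(): hands the job in, once; it reports no verdict.
The state is a dict: "time_s": time; "joints": joint angles; "dq": joint speeds; "tau": joint torques, N m; "eef_pos": TCP position; "ee_rot": TCP orientation; "force": force on the tool from outside, world axes, zero at the start; "wrist_torque": the same for the moment, N m; "grip_width": opening from 0.0 (shut) to 1.0 (fully open).
Only numpy, scipy, OpenCV 4.12 (cv2) and the standard library are available. Lean on these libraries where they do the work, as an engineer would, in place of code of your own. Each camera call takes 0.05 s, during which the arm holds its last target.

TASK

Add the loose valve to the row of three on the valve rail: stand it in the rail's channel, black end on the same side as the others, and push it along until it sits square and flush against the last valve with no gap. Then swing the keeper arm fully across behind it, until it meets its stop, and let go. Leave the other things on the bench where they are.

Things in the scene. Friction and masses are not known exactly. Their poses are not given: they have to be found in the camera images.
- valve_rail: Fixed aluminium rail, 180 x 92 mm, with an open channel; three valves stand fixed in one end. Origin: bench level, on the channel's centre line, below the exposed face of the last fixed valve. x: along the channel from that face to the open end (within 15 degrees of world -y); y across, away from the robot; z up. Channel floor: 11 mm up, to x = 112 mm; inner lip faces at y = +-34 mm, 6 mm high.
- rail_seat (a point): The free place in the rail: centre of the underside of a valve that stands flush against the last fixed one (rail frame: x = 9 mm, y = 0, on the channel floor, 11 mm above the bench). Axes as the rail's.
- loose_valve: Loose solenoid valve, same as the three in the rail: white block 18 mm thick (own x), 64 mm long (own y), solid body 22 mm high, small stubs on top to 29 mm, black coil at the +y end; about 80 g. Starts standing on the bench, right of the rail. Origin: centre of its underside. Seated the right way round, its axes point as the rail's.
- black_end (a point): Point in the black coil end of the loose valve, 30 mm from its centre along own +y, 11 mm above its underside. In the rail it belongs on the rail's +y side (away from the robot), as on the three fixed valves.
- keeper_pivot (a point): Pivot of the keeper arm, a vertical axis at x = 27 mm, y = -46 mm, z = 19 mm in the rail's frame (beside the channel, robot side); this point is at the underside of the arm.
- keeper_post (a point): Mid-point of the gripping part of the upright round post (10 mm diameter) on the keeper arm, 53 mm from the pivot and 49 mm above the bench; the post is free from 27 to 63 mm above the bench.
- keeper_arm (a joint): Angle (rad) of the keeper arm, a steel bar 10 mm wide, underside 19 and top 27 mm above the bench, 59 mm from pivot to tip. 0: along the rail's +x beside the channel; starts open, -0.6 to 0.05; grows anticlockwise from above; 1.57, its hard stop: shut, along the rail's +y across the channel, 4 mm behind a flush valve. Moves easily (under 1 N at the post), stays where left.
- spacer_block: Bystander: grey ground steel block 20 x 50 x 25 mm in front of the rail; leave it alone. Origin: centre of its underside.
- die_box: Bystander: flat black parts box 54 x 53 x 14 mm near the loose valve; leave it alone. Origin: centre of its underside.
- tape_roll: Bystander: roll of black tape, 58 mm across, 19 mm high, near the loose valve; leave it alone. Origin: centre of its underside.

How it is judged:
By the outcome, as a careful person would: the job done as asked, in the order asked, and still so for the second after the job is handed in, with the robot touching nothing.
It also fails if it takes over 64 s, if anything falls off the work surface, if the arm or the gripper's body presses on something with over 40 N, if the wrist force passes 120 N, or if a joint passes its speed limit or range.

## Working session

There is one attempt and no reset: what is moved stays moved. The work goes in short steps, Python scripts to look and compute and a shell command to move; the robot and the scene stay as the last step left them, time stands still between calls to the robot, and variables do not carry over. Pictures are saved under pics/ and viewed, and the job is handed in when it is done.

```bash
ls; mkdir -p pics; python3 - <<'E'
from rig import telemetry, imaging, ctrl
import cv2
s=telemetry.sense()
for k,v in s.items(): print(k,v)
for n in ["scene","top","wrist"]:
    c=imaging.capture(n)
    cv2.imwrite(f"pics/{n}0.png",c["frame"][:,:,::-1])
    print(n,c["fx"],c["fy"],c["cx"],c["cy"],c["D"],c["rvec"],c["tvec"])
    import pickle; pickle.dump(c,open(f"{n}0.pkl","wb"))
E
```

```text
pics
time_s 0.0
joints [-1.55639535e+00  3.13459572e-01  1.49846620e+00 -9.07143066e-06
  1.33101879e+00 -2.23424850e-01]
dq [-0.00016481 -0.00011471 -0.00036332  0.00154472  0.00123169  0.00045907]
tau [-6.69110386e-05 -4.12263429e+01 -2.59743762e+01 -1.75970158e-04
  4.19179763e-03 -2.14295414e-05]
eef_pos [ 123.65408713 -509.94921782  230.71922799]
ee_rot [ 0.5561553  -0.55541644  0.43745525 -0.43684866]
force [-1.00122392 -0.38859311 -0.09715527]
wrist_torque [ 0.05073616 -0.01010388  0.01315675]
grip_width 0.9985344184761867
scene 483.48696880717824 483.48696880717824 255.55186931093897 198.55037491515813 [-0.16647363  0.          0.          0.          0.        ] [ 0.94778492 -2.30750609  1.20009871] [483.83805527 194.98303723 850.55227843]
top 495.1494748140443 495.1494748140443 255.67841666328883 179.8236847001708 [-0.19702148  0.          0.          0.          0.        ] [ 2.11545545 -2.15365068  0.17985916] [ 177.98190858  491.40525658 1212.43269345]
wrist 300.6254348681548 300.6254348681548 250.0007715499464 190.54132988215596 [-0.06168114  0.          0.          0.          0.        ] [-2.28273886  1.794302    0.26310435] [-524.59962418  -36.18627655  379.88933577]
```

View pics/scene0.png

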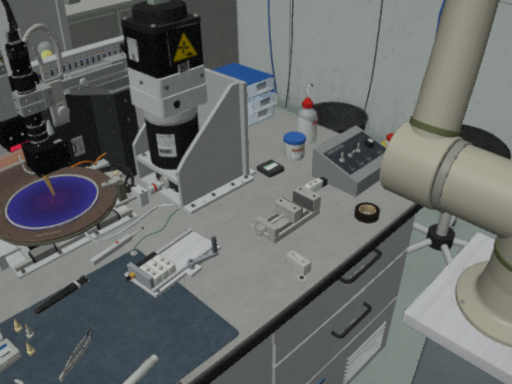

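View pics/top0.png

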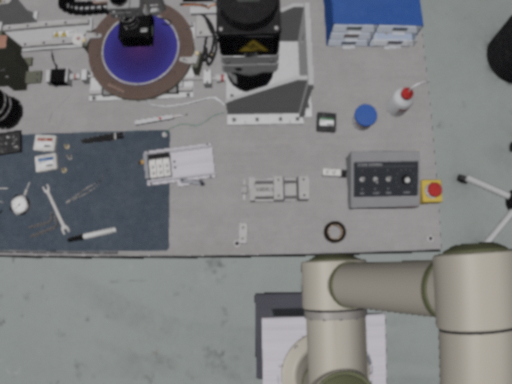

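View pics/wrist0.png

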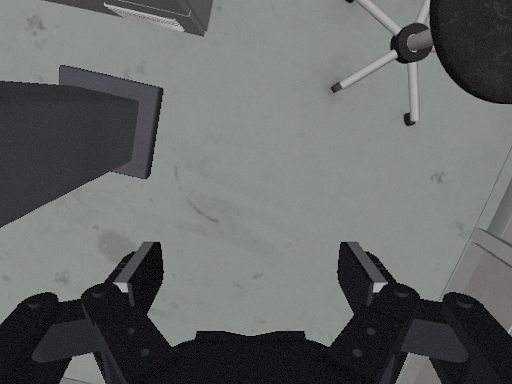

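The rail is at top-view (180,165), and the die box at (327,122). The tape is at (335,231), and the loose valve is probably at (335,173), beside the control box. I'll zoom in and measure.

```bash
cat > h.py <<'E'
import numpy as np, cv2, pickle
from scipy.spatial.transform import Rotation as Rn
def KD(c): return np.array([[c["fx"],0,c["cx"]],[0,c["fy"],c["cy"]],[0,0,1]]),np.array(c["D"],float)
def ray(c,uv):
    K,D=KD(c); p=cv2.undistortPoints(np.array(uv,float).reshape(-1,1,2),K,D).reshape(-1,2)
    R=cv2.Rodrigues(np.array(c["rvec"],float))[0]; t=np.array(c["tvec"],float).ravel()
    d=np.c_[p,np.ones(len(p))]@R; o=-R.T@t
    return o,d
def onz(c,uv,z):
    o,d=ray(c,uv); return o+d*((z-o[2])/d[:,2])[:,None]
def dep(c,uv):
    o,d=ray(c,uv); zz=np.array([c["z_map"][int(round(v)),int(round(u))] for u,v in uv]); return o+d*zz[:,None]
def proj(c,P):
    K,D=KD(c); return cv2.projectPoints(np.array(P,float).reshape(-1,1,3),np.array(c["rvec"],float),np.array(c["tvec"],float),K,D)[0].reshape(-1,2)
def load(n): return pickle.load(open(n+".pkl","rb"))
def crop(c,x0,y0,w,h,s,name):
    f=c["frame"][y0:y0+h,x0:x0+w,::-1]; cv2.imwrite(name,cv2.resize(f,None,fx=s,fy=s,interpolation=cv2.INTER_CUBIC))
E
python3 - <<'E'
from h import *
c=load("top0"); crop(c,130,105,110,100,7,"pics/t_rail.png"); crop(c,230,105,130,145,4,"pics/t_valve.png")
print(dep(c,[(335,173),(327,122),(335,231),(160,165),(242,233),(200,155),(180,150),(340,173)]).round(0))
c=load("scene0"); crop(c,110,210,140,100,5,"pics/s_rail.png"); crop(c,240,140,160,140,5,"pics/s_valve.png")
E
```

```text
[[512. -37.  22.]
 [652. -23.  14.]
 [363. -34.   2.]
 [538. 414.  39.]
 [361. 206.  28.]
 [568. 314.  11.]
 [583. 367.  12.]
 [512. -50.  21.]]
```

View pics/t_rail.png

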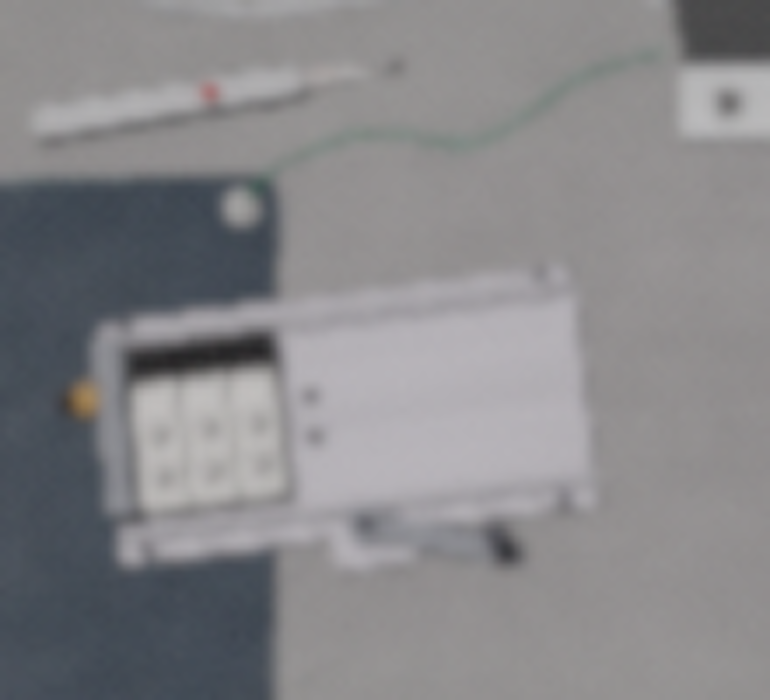

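View pics/t_valve.png

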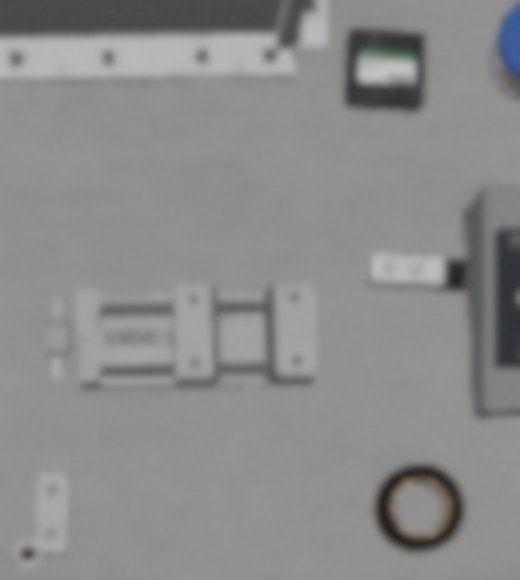

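View pics/s_rail.png

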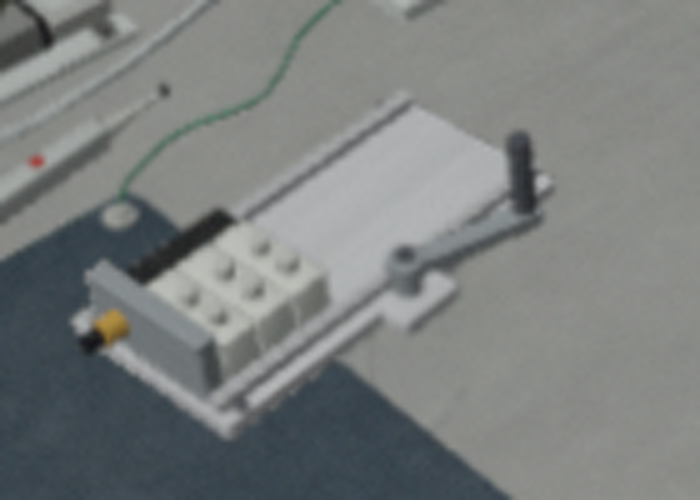

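View pics/s_valve.png

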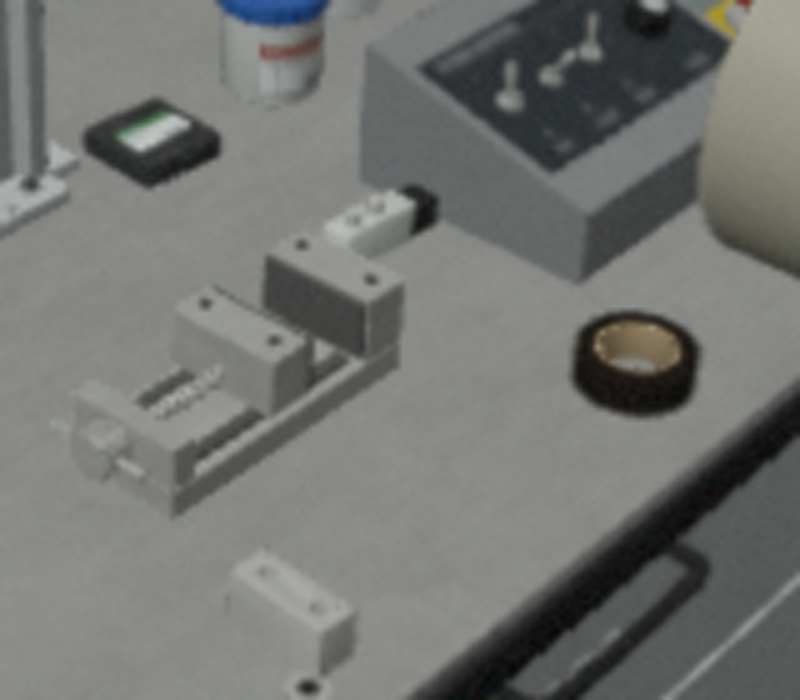

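Top view shows the loose valve with its white body at about (332,172) and its black end on the right (-y), close to the console. The keeper post is at about (202,183). Next is a coarse pose for the valve, the rail and the obstacles.

```bash
python3 - <<'E'
from h import *
from rig import telemetry
c=load("top0"); f=c["frame"].astype(int)
def comp(mask,seed):
    n,l=cv2.connectedComponents(mask.astype(np.uint8),connectivity=4); 
    i=l[seed[1],seed[0]]; return l==i if i else None
sub=np.zeros(f.shape[:2],bool); sub[160:186,318:352]=1
m=comp((f.min(2)>185)&sub,(330,172)) 
print("px",f[172,330],f[180,330],f[173,344],f[173,347],f[173,350])
ys,xs=np.nonzero(m); print("white",len(xs),xs.min(),xs.max(),ys.min(),ys.max())
r=cv2.minAreaRect(np.c_[xs,ys].astype(np.float32)); print(r)
print(onz(c,cv2.boxPoints(r),22).round(1))
print("row z along valve",[(u,dep(c,[(u,173)]).round(0)[0].tolist()) for u in range(318,360,2)])
# fixed valves
sub[:]=0; sub[150:185,140:180]=1
m=comp((f.min(2)>205)&sub,(158,168)); print(f[160,155],f[170,185])
E
python3 - <<'E'
from h import *
c=load("top0")
# rail outer corners (zoomed px /7 + offset), channel etc
z=lambda L:[(130+a/7,105+b/7) for a,b in L]
print("floor corners z11?",onz(c,z([(578,292),(588,490)]),11).round(1))
print("fixed face top z33",onz(c,z([(272,335),(290,498)]),33).round(1))
print("block far left",onz(c,z([(130,350),(140,512)]),33).round(1))
print("lips z17",onz(c,z([(130,320),(555,280),(145,555),(590,500)]),17).round(1))
print("post",onz(c,z([(508,545)]),63).round(1), "pivot",onz(c,z([(372,525)]),27).round(1))
from rig import telemetry
s=telemetry.sense(); R=Rn.from_quat(np.roll(s["ee_rot"],-1)).as_matrix(); print(R.round(3))
E
```

```text
px [188 186 184] [149 147 148] [42 42 42] [84 84 84] [100 100 103]
floor corners z11? [[589.9 280.9  11. ]
 [514.3 277.3  11. ]]
fixed face top z33 [[570.8 392.7  33. ]
 [509.4 385.2  33. ]]
block far left [[566.2 446.   33. ]
 [505.2 441.   33. ]]
lips z17 [[581.4 449.8  17. ]
 [593.3 289.   17. ]
 [491.7 442.3  17. ]
 [509.4 276.1  17. ]]
post [[485.5 301.6  63. ]] pivot [[499.8 355.7  27. ]]
[[ 0.236 -0.     0.972]
 [-0.972  0.001  0.236]
 [-0.001 -1.     0.   ]]Traceback (most recent call last):
  File "<stdin>", line 10, in <module>
    return _wrapfunc(a, 'nonzero')
    return _wrapit(obj, method, *args, **kwds)
    result = getattr(arr, method)(*args, **kwds)
ValueError: Calling nonzero on 0d arrays is not allowed. Use np.atleast_1d(scalar).nonzero() instead.
```

```bash
python3 - <<'E'
from h import *
c=load("top0"); f=c["frame"].astype(int)
sub=np.zeros(f.shape[:2],bool); sub[160:186,318:345]=1
m=(f.min(2)>170)&sub
ys,xs=np.nonzero(m); print("white",len(xs),xs.min(),xs.max(),ys.min(),ys.max())
r=cv2.minAreaRect(np.c_[xs,ys].astype(np.float32)); print(r)
b=np.array(r[1]); print(onz(c,cv2.boxPoints(r),22).round(1), onz(c,[r[0]],22).round(1))
print("row along valve",[(u,f[173,u].tolist()[0],dep(c,[(u,173)]).round(0)[0].tolist()) for u in range(320,358,2)])
E
```

```text
white 75 323 339 169 174
((331.0, 171.5), (5.0, 16.0), 90.0)
[[523.1  -5.7  22. ]
 [522.4 -47.6  22. ]
 [509.2 -47.   22. ]
 [509.9  -5.2  22. ]] [[516.1 -26.4  22. ]]
row along valve [(320, 147, [516.0, -0.0, 2.0]), (322, 155, [514.0, -4.0, 16.0]), (324, 184, [513.0, -8.0, 20.0]), (326, 177, [512.0, -13.0, 24.0]), (328, 180, [513.0, -19.0, 20.0]), (330, 188, [513.0, -24.0, 20.0]), (332, 177, [512.0, -29.0, 23.0]), (334, 172, [512.0, -34.0, 23.0]), (336, 187, [513.0, -40.0, 18.0]), (338, 190, [512.0, -44.0, 22.0]), (340, 165, [512.0, -50.0, 21.0]), (342, 70, [512.0, -55.0, 22.0]), (344, 42, [512.0, -61.0, 17.0]), (346, 70, [512.0, -66.0, 20.0]), (348, 89, [511.0, -70.0, 25.0]), (350, 100, [504.0, -68.0, 61.0]), (352, 120, [503.0, -72.0, 69.0]), (354, 76, [502.0, -77.0, 71.0]), (356, 49, [502.0, -81.0, 72.0])]
```

```bash
python3 - <<'E'
from h import *
c=load("top0")
for v in range(150,214,6): print(v,[tuple(dep(c,[(u,v)]).round(0)[0].astype(int).tolist()) for u in (346,349,352,356,362,370,380)])
E
```

```text
150 [(577, -72, 2), (578, -81, -1), (577, -89, 0), (579, -101, -5), (577, -116, 1), (576, -137, 3), (577, -166, -3)]
156 [(562, -72, -2), (547, -67, 66), (544, -72, 81), (543, -81, 83), (544, -97, 79), (543, -118, 80), (543, -143, 81)]
162 [(543, -69, 12), (533, -67, 60), (529, -71, 78), (529, -82, 75), (529, -97, 78), (529, -118, 76), (527, -142, 81)]
168 [(529, -71, -3), (520, -69, 47), (514, -71, 76), (514, -81, 74), (515, -98, 69), (514, -118, 72), (514, -143, 73)]
174 [(509, -65, 22), (505, -70, 41), (499, -71, 74), (500, -81, 71), (500, -97, 69), (499, -118, 69), (499, -143, 69)]
180 [(498, -70, -5), (492, -71, 30), (486, -72, 64), (486, -82, 64), (484, -96, 71), (485, -117, 66), (485, -144, 64)]
186 [(481, -69, -3), (476, -70, 32), (471, -72, 60), (472, -83, 56), (471, -98, 58), (471, -118, 59), (470, -144, 59)]
192 [(464, -67, 4), (459, -68, 38), (457, -72, 54), (456, -82, 57), (456, -97, 57), (456, -119, 54), (456, -145, 53)]
198 [(449, -66, 0), (445, -68, 32), (442, -72, 50), (442, -83, 49), (442, -98, 50), (441, -119, 49), (441, -145, 49)]
204 [(434, -66, -3), (430, -68, 30), (427, -72, 47), (427, -83, 47), (427, -98, 47), (427, -119, 45), (426, -144, 47)]
210 [(417, -64, 5), (417, -73, 2), (417, -81, 0), (416, -91, 4), (416, -107, 3), (416, -130, -3), (415, -156, 0)]
```

```bash
cat >> h.py <<'E'
def tool(s): return np.array(s["eef_pos"],float),Rn.from_quat(np.roll(s["ee_rot"],-1)).as_matrix()
def delta(s,pos,xdir):
    """cm shift in tool axes & twist to reach TCP pos pointing down with tool x along angle xdir (rad, world)"""
    p,R=tool(s); x=np.array([np.cos(xdir),np.sin(xdir),0]); y=np.array([0,0,-1.]); T=np.c_[x,y,np.cross(x,y)]
    return (R.T@(np.array(pos)-p)/10).round(2),Rn.from_matrix(R.T@T).as_rotvec().round(3)
E
python3 - <<'E'
from h import *
from rig import telemetry
s=telemetry.sense(); p,R=tool(s)
c=load("wrist0"); o,d=ray(c,[(256,192)]); print("cam in tool",R.T@(o-p), "axis",R.T@d[0])
print(delta(s,(515,0,180),0.0))
E
```

```text
cam in tool [   0.17608498 -142.74272999   73.91579942] axis [ 0.01951202  0.95701976 -0.29009353]
(array([-40.34,   5.14,  50.05]), array([-1.000e-03, -1.333e+00, -1.000e-03]))
```

```bash
python3 -m handwheel '[{"delta_pos":[-2.5,0.3,3.1],"twist":[0,-0.1,0],"jaw":1},{"delta_pos":[-5,0.6,6.2],"twist":[0,-0.2,0],"jaw":1},{"delta_pos":[-7.5,0.9,9.3],"twist":[0,-0.3,0],"jaw":1},{"delta_pos":[-10,1.2,12.4],"twist":[0,-0.4,0],"jaw":1},{"delta_pos":[-12.5,1.5,15.5],"twist":[0,-0.5,0],"jaw":1},{"delta_pos":[-15,1.8,18.6],"twist":[0,-0.6,0],"jaw":1},{"delta_pos":[-17.5,2.1,21.7],"twist":[0,-0.7,0],"jaw":1},{"delta_pos":[-20,2.4,24.8],"twist":[0,-0.8,0],"jaw":1},{"delta_pos":[-22.5,2.7,27.9],"twist":[0,-0.9,0],"jaw":1},{"delta_pos":[-25,3,31],"twist":[0,-1.0,0],"jaw":1}]' 20
python3 - <<'E'
from h import *
from rig import telemetry
s=telemetry.sense(); print(tool(s)[0],s["force"])
print(delta(s,(515,10,180),0.0))
E
```

```text
time_s: 0.98
eef_pos: [366.8, -192.4, 201.2]
ee_rot: [-0.698, 0.698, -0.116, 0.116]
force: [0.3, -1.4, 0.5]
grip_width: 0.999
[ 366.77127257 -192.42555035  201.22552428] [ 0.26219027 -1.40581829  0.49554607]
(array([ 7.5 ,  2.12, 23.94]), array([ 0.   , -0.328,  0.   ]))
```

```bash
python3 -m handwheel '[{"delta_pos":[1,0.3,3.3],"twist":[0,-0.06,0],"jaw":1},{"delta_pos":[2,0.6,6.6],"twist":[0,-0.12,0],"jaw":1},{"delta_pos":[3,0.9,9.9],"twist":[0,-0.18,0],"jaw":1},{"delta_pos":[4,1.2,13.2],"twist":[0,-0.24,0],"jaw":1},{"delta_pos":[5,1.5,16.5],"twist":[0,-0.3,0],"jaw":1},{"delta_pos":[6,1.8,19.8],"twist":[0,-0.33,0],"jaw":1},{"delta_pos":[7,2.1,22.5],"twist":[0,-0.33,0],"jaw":1},{"delta_pos":[7,2.1,22.5],"twist":[0,-0.33,0],"jaw":1},{"delta_pos":[7,2.1,22.5],"twist":[0,-0.33,0],"jaw":1},{"delta_pos":[7,2.1,22.5],"twist":[0,-0.33,0],"jaw":1}]'
python3 - <<'E'
from h import *
from rig import telemetry,imaging
s=telemetry.sense(); print(tool(s)[0],tool(s)[1].round(3))
c=imaging.capture("wrist"); pickle.dump(c,open("w1.pkl","wb")); cv2.imwrite("pics/w1.png",c["frame"][:,:,::-1])
E
```

```text
time_s: 1.82
eef_pos: [505.4, -4.8, 180.1]
ee_rot: [-0.707, 0.707, -0.001, 0.001]
force: [0.3, 0.2, -0.5]
grip_width: 1.0
[505.38199373  -4.77151755 180.08512968] [[ 1.    -0.001  0.003]
 [-0.003 -0.     1.   ]
 [-0.001 -1.    -0.   ]]
```

View pics/w1.png

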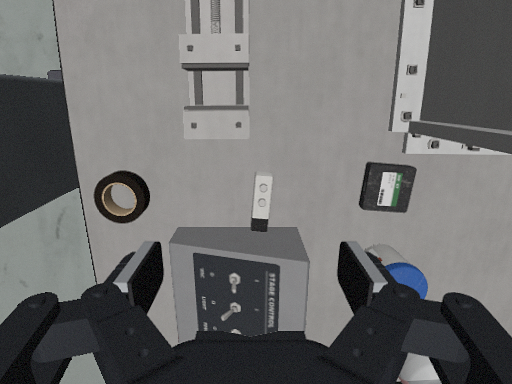

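The wrist view shows the valve from (262,173) to (260,230), with its black end beside the console. Now I'll measure its pose.

```bash
python3 - <<'E'
from h import *
c=load("w1"); f=c["frame"].astype(int)
crop(c,230,155,70,90,7,"pics/w1v.png")
sub=np.zeros(f.shape[:2],bool); sub[168:224,245:282]=1
m=(f.min(2)>195)&sub
n,l,st,_=cv2.connectedComponentsWithStats(m.astype(np.uint8)); i=1+st[1:,4].argmax(); print(st[i])
ys,xs=np.nonzero(l==i); r=cv2.minAreaRect(np.c_[xs,ys].astype(np.float32)); print(r)
bx=cv2.boxPoints(r); bx=np.array(bx); print(bx.round(1),onz(c,bx,22).round(1),onz(c,[r[0]],22))
sub[:]=0; sub[215:234,245:275]=1
m=(f.max(2)<50)&sub; ys,xs=np.nonzero(m); print(len(xs),xs.min(),xs.max(),ys.min(),ys.max())
print(onz(c,[(xs.mean(),ys.min()),(xs.mean(),ys.max())],22))
E
```

```text
[253 216   5   2   6]
((254.8823699951172, 216.97061157226562), (4.123105525970459, 0.9701424241065979), 14.03624439239502)
[[252.8 216.9]
 [253.  216. ]
 [257.  217. ]
 [256.8 217.9]] [[509.4 -51.1  22. ]
 [509.7 -50.   22. ]
 [514.  -51.2  22. ]
 [513.7 -52.3  22. ]] [[511.68830608 -51.1357375   22.        ]]
178 251 267 218 231
[[516.12065179 -52.33342368  22.        ]
 [516.21869213 -67.54358338  22.        ]]
```

View pics/w1v.png

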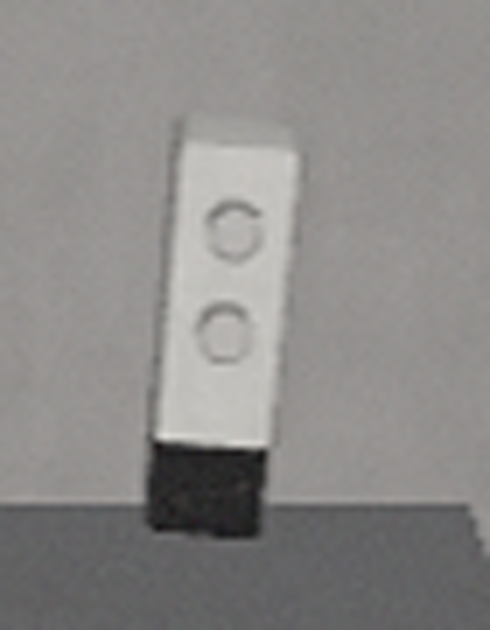

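```bash
python3 - <<'E'
from h import *
c=load("w1")
P=[(182,146),(298,152),(155,443),(270,446),(148,530),(260,537)]
W=onz(c,[(229.57+a/7,154.57+b/7) for a,b in P],22); print(W.round(1))
a=(W[0]+W[1])/2; b=(W[4]+W[5])/2; print("mid",(a+b)/2,"len",np.linalg.norm(a-b),"w",np.linalg.norm(W[0]-W[1]),"axis deg of own y",np.degrees(np.arctan2(*(b-a)[1::-1])))
E
```

```text
[[512.3  -5.3  22. ]
 [529.4  -6.3  22. ]
 [508.3 -52.1  22. ]
 [525.9 -52.7  22. ]
 [507.2 -66.7  22. ]
 [524.6 -67.9  22. ]]
mid [518.36982098 -36.537838    22.        ] len 61.700105752029344 w 17.104208642601062 axis deg of own y -94.58430442505136
```

```bash
python3 - <<'E'
from h import *
from rig import telemetry
s=telemetry.sense(); a=np.radians(-4.6)
print(delta(s,(519.6,-22,80),a),delta(s,(519.6,-22,6),a))
c=load("w1"); print(dep(c,[(214,125),(200,50)]).round(0))
E
```

```text
(array([ 1.43, 10.03, -1.68]), array([ 0.   ,  0.076, -0.   ])) (array([ 1.44, 17.43, -1.68]), array([ 0.   ,  0.076, -0.   ]))
[[474.  48.  49.]
 [465. 111.  49.]]
```

```bash
python3 -m handwheel '[{"delta_pos":[0.7,3,-0.8],"twist":[0,0.05,0],"jaw":1},{"delta_pos":[1.43,6,-1.7],"twist":[0,0.077,0],"jaw":1},{"delta_pos":[1.43,9,-1.7],"twist":[0,0.077,0],"jaw":1},{"delta_pos":[1.43,11.5,-1.7],"twist":[0,0.077,0],"jaw":1},{"delta_pos":[1.43,13.5,-1.7],"twist":[0,0.077,0],"jaw":1},{"delta_pos":[1.43,15,-1.7],"twist":[0,0.077,0],"jaw":1},{"delta_pos":[1.43,16.4,-1.7],"twist":[0,0.077,0],"jaw":1},{"delta_pos":[1.43,17.3,-1.7],"twist":[0,0.077,0],"jaw":1},{"delta_pos":[1.43,17.3,-1.7],"twist":[0,0.077,0],"jaw":1},{"delta_pos":[1.43,17.3,-1.7],"twist":[0,0.077,0],"jaw":1}]'
python3 -m handwheel '[{"delta_pos":[0,0,0],"twist":[0,0,0],"jaw":0.6},{"delta_pos":[0,0,0],"twist":[0,0,0],"jaw":0.4},{"delta_pos":[0,0,0],"twist":[0,0,0],"jaw":0.3},{"delta_pos":[0,0,0],"twist":[0,0,0],"jaw":0.2},{"delta_pos":[0,0,0],"twist":[0,0,0],"jaw":0.1},{"delta_pos":[0,0,0],"twist":[0,0,0],"jaw":0},{"delta_pos":[0,0,0],"twist":[0,0,0],"jaw":0},{"delta_pos":[0,0,0],"twist":[0,0,0],"jaw":0},{"delta_pos":[0,0,0],"twist":[0,0,0],"jaw":0},{"delta_pos":[0,0,0],"twist":[0,0,0],"jaw":0}]' 40
```

```text
time_s: 2.7
eef_pos: [520.0, -22.1, 7.7]
ee_rot: [-0.707, 0.707, -0.029, 0.029]
force: [0.6, 0.5, 0.9]
grip_width: 1.003
time_s: 3.53
eef_pos: [520.2, -21.5, 7.7]
ee_rot: [-0.707, 0.707, -0.028, 0.028]
force: [-1.8, -0.3, 6.3]
grip_width: 0.199
```

```bash
python3 -m handwheel '[{"delta_pos":[0,-0.5,0],"twist":[0,0,0],"jaw":0},{"delta_pos":[0,-1.5,0],"twist":[0,0,0],"jaw":0},{"delta_pos":[0,-3,0],"twist":[0,0,0],"jaw":0},{"delta_pos":[0,-5,0],"twist":[0,0,0],"jaw":0},{"delta_pos":[0,-7,0],"twist":[0,0,0],"jaw":0},{"delta_pos":[0,-9,0],"twist":[0,0,0],"jaw":0},{"delta_pos":[0,-11,0],"twist":[0,0,0],"jaw":0},{"delta_pos":[0,-13,0],"twist":[0,0,0],"jaw":0},{"delta_pos":[0,-14,0],"twist":[0,0,0],"jaw":0},{"delta_pos":[0,-14,0],"twist":[0,0,0],"jaw":0}]'
python3 - <<'E'
from h import *
from rig import telemetry,imaging
s=telemetry.sense(); print(tool(s)[0],s["force"])
c=imaging.capture("wrist"); pickle.dump((s,c),open("w2.pkl","wb")); cv2.imwrite("pics/w2.png",c["frame"][:,:,::-1])
E
```

```text
time_s: 4.37
eef_pos: [520.9, -21.7, 149.6]
ee_rot: [-0.706, 0.707, -0.027, 0.03]
force: [-0.1, -0.3, -1.4]
grip_width: 0.203
[520.89239023 -21.73258235 149.63681242] [-0.11394964 -0.27647968 -1.37928905]
```

View pics/w2.png

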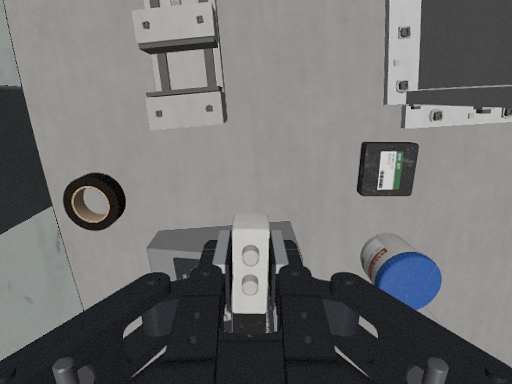

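```bash
python3 - <<'E'
from h import *
s,c=load("w2"); crop(c,200,200,100,150,5,"pics/w2v.png")
E
```

```text
(no output)
```

View pics/w2v.png

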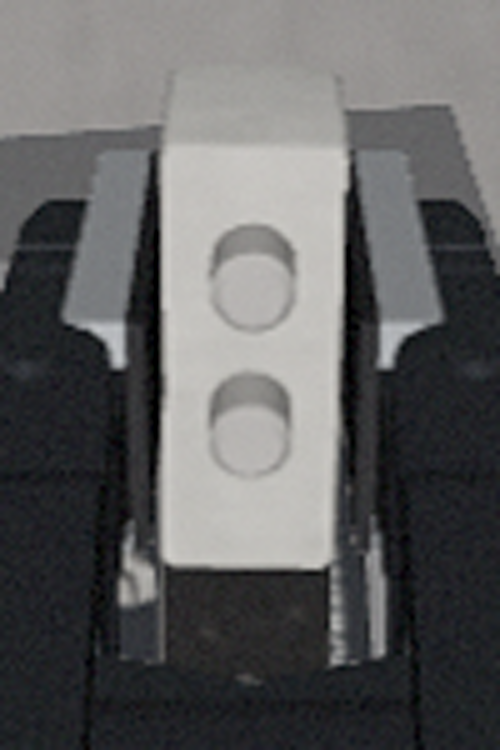

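```bash
python3 - <<'E'
from h import *
s,c=load("w2"); p,R=tool(s)
g=lambda L:[(199.6+a/5,199.6+b/5) for a,b in L]
for zt in (14.3,16): 
    W=onz(c,g([(160,145),(348,147),(163,568),(328,570)]),p[2]+zt); print(zt,((W-p)@R).round(1))
W=onz(c,g([(170,72),(335,75)]),p[2]-7.7); print("bottom",((W-p)@R).round(1))
o,d=ray(c,g([(254,146),(252,73)])); 
# front face plane: find y from both for tool z equality as function of bottom height
for zb in (-9,-7.7,-6):
    a=o+d*((p[2]+zb+np.array([22,0])-o[2])/d[:,2])[:,None]; print(zb,((a-p)@R).round(1).tolist())
E
```

```text
14.3 [[ -7.3 -14.3  16.2]
 [ 10.1 -14.3  16. ]
 [ -7.9 -14.3 -31.1]
 [  9.1 -14.2 -31.4]]
16 [[ -7.2 -16.   17. ]
 [ 10.  -16.   16.8]
 [ -7.8 -16.  -29.7]
 [  9.  -15.9 -30. ]]
bottom [[-7.5  7.7 15. ]
 [10.1  7.7 14.7]]
-9 [[1.4, -13.0, 15.6], [1.2, 9.0, 14.4]]
-7.7 [[1.4, -14.3, 16.1], [1.2, 7.7, 14.9]]
-6 [[1.4, -16.0, 16.9], [1.2, 6.0, 15.6]]
```

```bash
python3 - <<'E'
from h import *
from rig import telemetry
s=telemetry.sense()
print(delta(s,(565,335,190),np.radians(95)))
E
```

```text
(array([ 1.62, -4.22, 35.9 ]), array([ 2.000e-03, -1.738e+00,  1.000e-03]))
```

```bash
python3 -m handwheel '[{"delta_pos":[0,-1,2],"twist":[0,-0.12,0],"jaw":0},{"delta_pos":[0,-2,5.5],"twist":[0,-0.24,0],"jaw":0},{"delta_pos":[0,-3,9],"twist":[0,-0.36,0],"jaw":0},{"delta_pos":[0,-4.2,12.5],"twist":[0,-0.48,0],"jaw":0},{"delta_pos":[0.2,-4.2,16],"twist":[0,-0.6,0],"jaw":0},{"delta_pos":[0.4,-4.2,19.5],"twist":[0,-0.72,0],"jaw":0},{"delta_pos":[0.6,-4.2,23],"twist":[0,-0.84,0],"jaw":0},{"delta_pos":[0.8,-4.2,26.5],"twist":[0,-0.96,0],"jaw":0},{"delta_pos":[1,-4.2,30],"twist":[0,-1.08,0],"jaw":0},{"delta_pos":[1.2,-4.2,33],"twist":[0,-1.2,0],"jaw":0}]'
python3 - <<'E'
from h import *
from rig import telemetry
s=telemetry.sense()
print(delta(s,(565,335,190),np.radians(95)))
E
```

```text
time_s: 5.25
eef_pos: [557.6, 308.6, 187.3]
ee_rot: [0.598, -0.598, -0.377, 0.379]
force: [0.9, -0.7, -1.2]
grip_width: 0.204
(array([ 2.7 , -0.27,  0.47]), array([-0.003, -0.531, -0.001]))
```

```bash
python3 -m handwheel '[{"delta_pos":[1,0,0.2],"twist":[0,-0.12,0],"jaw":0},{"delta_pos":[2,0,0.4],"twist":[0,-0.24,0],"jaw":0},{"delta_pos":[2.5,0,0.4],"twist":[0,-0.36,0],"jaw":0},{"delta_pos":[2.5,0,0.4],"twist":[0,-0.46,0],"jaw":0},{"delta_pos":[2.5,0,0.4],"twist":[0,-0.53,0],"jaw":0},{"delta_pos":[2.5,0,0.4],"twist":[0,-0.53,0],"jaw":0},{"delta_pos":[2.5,0,0.4],"twist":[0,-0.53,0],"jaw":0},{"delta_pos":[2.5,0,0.4],"twist":[0,-0.53,0],"jaw":0},{"delta_pos":[2.5,0,0.4],"twist":[0,-0.53,0],"jaw":0},{"delta_pos":[2.5,0,0.4],"twist":[0,-0.53,0],"jaw":0}]'
python3 - <<'E'
from h import *
from rig import telemetry,imaging
s=telemetry.sense(); print(tool(s)[0],np.degrees(np.arctan2(*tool(s)[1][1::-1,0])))
c=imaging.capture("wrist"); pickle.dump((s,c),open("w3.pkl","wb")); cv2.imwrite("pics/w3.png",c["frame"][:,:,::-1])
E
```

```text
time_s: 6.08
eef_pos: [565.6, 330.6, 189.1]
ee_rot: [0.48, -0.48, -0.519, 0.519]
force: [-0.7, -0.1, -1.4]
grip_width: 0.202
[565.58586362 330.63616787 189.10979442] 94.47884305581533
```

View pics/w3.png

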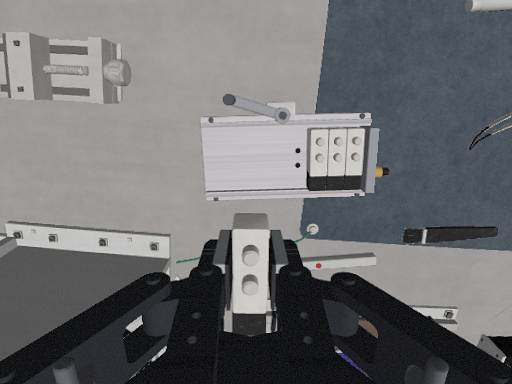

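The wrist view shows the whole rail: open end at left (203,155), fixed valves at (338,158), the exposed face at u≈308, and the keeper post at (230,99). I'll zoom in to measure.

```bash
python3 - <<'E'
from h import *
s,c=load("w3"); crop(c,195,90,100,115,5,"pics/w3a.png"); crop(c,285,100,100,105,5,"pics/w3b.png")
E
```

```text
(no output)
```

View pics/w3a.png

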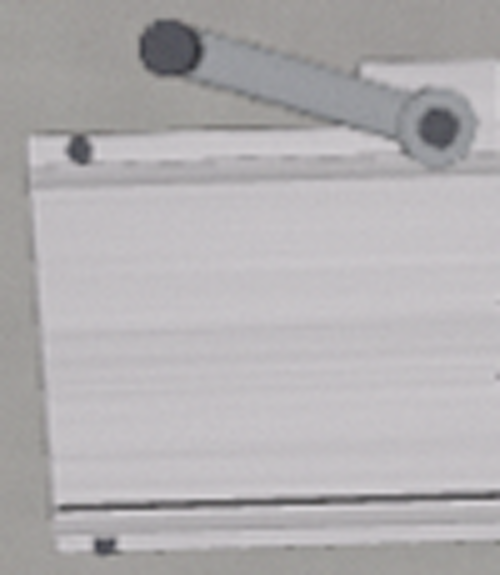

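View pics/w3b.png

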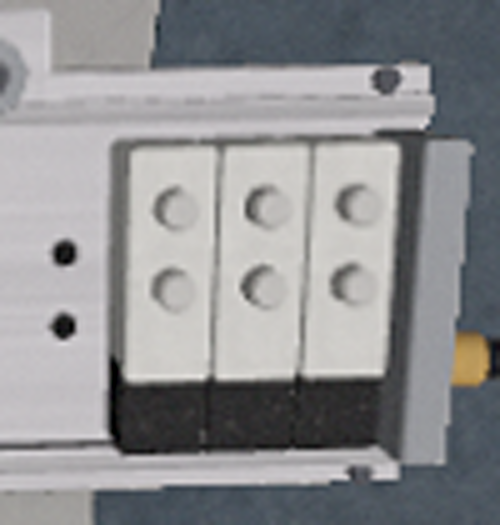

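```bash
python3 - <<'E'
from h import *
s,c=load("w3"); p,R=tool(s)
A=lambda L:[(194.6+a/5,89.6+b/5) for a,b in L]
B=lambda L:[(284.6+a/5,99.6+b/5) for a,b in L]
def ang(d): return np.degrees(np.arctan2(d[1],d[0]))
V=onz(c,B([(130,148),(400,140),(124,380),(383,377),(123,453),(383,443)]),33); print("valve tops",V.round(1))
print("row len",np.linalg.norm(V[0]-V[1]),np.linalg.norm(V[2]-V[3]),"y span",np.linalg.norm(V[0]-V[4]),np.linalg.norm(V[1]-V[5]))
print("angles x",ang(V[0]-V[1]),ang(V[2]-V[3]),ang(V[4]-V[5]),"y",ang(V[4]-V[0]),ang(V[5]-V[1]))
for z in (11,17):
    L=onz(c,A([(28,133),(57,550),(30,190),(58,508),(30,165)])+B([(430,66),(398,482),(0,444),(430,120)]),z)
    print(z,L.round(1).tolist()); print(" end width",np.linalg.norm(L[0]-L[1]),"inner",np.linalg.norm(L[2]-L[3]),"ang near outer",ang(L[0]-L[5]),"far outer",ang(L[1]-L[6]),"far inner",ang(L[3]-L[7]),"near inner",ang(L[2]-L[8]),"end",ang(L[1]-L[0]))
print("post top",onz(c,A([(168,48)]),63).round(1),"pivot",onz(c,A([(438,128)]),27).round(1), "depth pivot",dep(c,[(194.6+438/5,89.6+128/5),(194.6+168/5,89.6+48/5),(240,150),(240,125),(240,118)]).round(1))
E
```

```text
valve tops [[515.8 386.6  33. ]
 [509.6 439.9  33. ]
 [562.5 391.6  33. ]
 [557.5 445.1  33. ]
 [578.  393.5  33. ]
 [571.5 447.7  33. ]]
row len 53.68618955766125 53.7531499722059 y span 62.58770796906012 62.41043789767415
angles x -83.40352670809793 -84.71997439354924 -83.21481121485557 y 6.330896498040368 7.185533947597373
11 [[513.1, 274.5, 11.0], [604.2, 284.1, 11.0], [524.9, 275.4, 11.0], [594.3, 284.0, 11.0], [519.7, 275.2, 11.0], [495.0, 452.1, 11.0], [586.0, 461.9, 11.0], [584.2, 370.9, 11.0], [506.0, 454.1, 11.0]]
 end width 91.57827930030767 inner 69.99571002663784 ang near outer -84.16749838980176 far outer -84.15683025620113 far inner -83.37155676725362 near inner -83.98668260256007 end 6.0051438121460015
17 [[512.8, 275.5, 17.0], [602.2, 284.9, 17.0], [524.3, 276.3, 17.0], [592.4, 284.8, 17.0], [519.2, 276.1, 17.0], [495.0, 449.7, 17.0], [584.3, 459.3, 17.0], [582.5, 370.0, 17.0], [505.8, 451.7, 17.0]]
 end width 89.86619907496714 inner 68.68712165927735 ang near outer -84.16749838980176 far outer -84.1568302562011 far inner -83.37155676725365 near inner -83.98668260256007 end 6.0051438121460246
post top [[493.9 306.3  63. ]] pivot [[504.9 357.9  27. ]] depth pivot [[504.8 357.5  30.9]
 [493.9 306.3  63.4]
 [545.2 318.4  11.8]
 [518.4 316.8  18.5]
 [511.8 316.1  11. ]]
```

```bash
cat >> h.py <<'E'
O=np.array([547.2,390.2]); A0=np.radians(-84.1); EX=np.array([np.cos(A0),np.sin(A0)]); EY=np.array([-EX[1],EX[0]])
def r2w(x,y,z): return np.r_[O+x*EX+y*EY,z]
def w2r(P): P=np.atleast_2d(P); return np.c_[(P[:,:2]-O)@EX,(P[:,:2]-O)@EY,P[:,2]]
E
python3 - <<'E'
from h import *
from rig import telemetry
s=telemetry.sense()
print(r2w(50,-15.3,30),delta(s,r2w(50,-15.3,80),np.radians(95.9)),delta(s,r2w(50,-15.3,30),np.radians(95.9)))
E
```

```text
[537.12067374 338.89213333  30.        ] (array([ 1.05, 10.92,  2.77]), array([-0.   , -0.025, -0.   ])) (array([ 1.05, 15.92,  2.77]), array([-0.   , -0.025, -0.   ]))
```

```bash
python3 -m handwheel '[{"delta_pos":[0.5,2.5,1.4],"twist":[0,-0.025,0],"jaw":0},{"delta_pos":[1.05,5,2.8],"twist":[0,-0.025,0],"jaw":0},{"delta_pos":[1.05,7.5,2.8],"twist":[0,-0.025,0],"jaw":0},{"delta_pos":[1.05,10,2.8],"twist":[0,-0.025,0],"jaw":0},{"delta_pos":[1.05,12,2.8],"twist":[0,-0.025,0],"jaw":0},{"delta_pos":[1.05,14,2.8],"twist":[0,-0.025,0],"jaw":0},{"delta_pos":[1.05,15.4,2.8],"twist":[0,-0.025,0],"jaw":0},{"delta_pos":[1.05,15.9,2.8],"twist":[0,-0.025,0],"jaw":0},{"delta_pos":[1.05,15.9,2.8],"twist":[0,-0.025,0],"jaw":0},{"delta_pos":[1.05,15.9,2.8],"twist":[0,-0.025,0],"jaw":0}]'
python3 - <<'E'
from h import *
from rig import telemetry,imaging
s=telemetry.sense(); print(tool(s)[0],w2r(tool(s)[0]),np.degrees(np.arctan2(*tool(s)[1][1::-1,0])))
c=imaging.capture("wrist"); pickle.dump((s,c),open("w4.pkl","wb")); cv2.imwrite("pics/w4.png",c["frame"][:,:,::-1])
E
```

```text
time_s: 6.97
eef_pos: [537.3, 339.1, 31.1]
ee_rot: [-0.473, 0.474, 0.526, -0.525]
force: [-0.1, 0.4, -0.2]
grip_width: 0.203
[537.28364333 339.11815264  31.07274903] [[ 49.79193002 -15.11466059  31.07274903]] 95.95836886379833
```

View pics/w4.png

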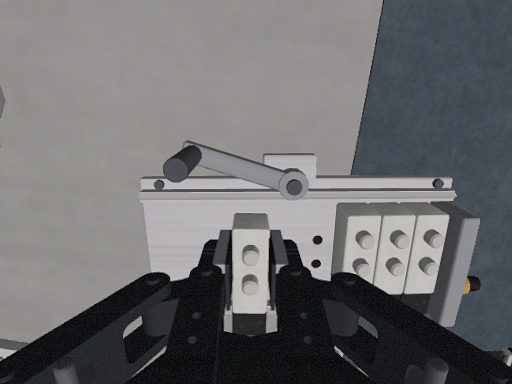

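```bash
python3 - <<'E'
from h import *
s,c=load("w4"); crop(c,140,165,330,130,2.4,"pics/w4a.png"); crop(c,200,170,110,150,4,"pics/w4b.png")
E
```

```text
(no output)
```

View pics/w4a.png

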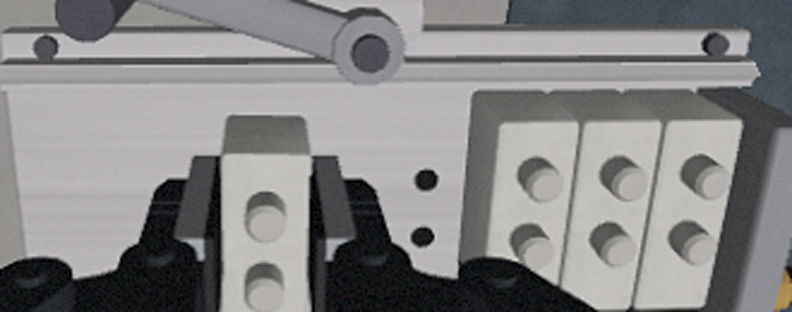

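View pics/w4b.png

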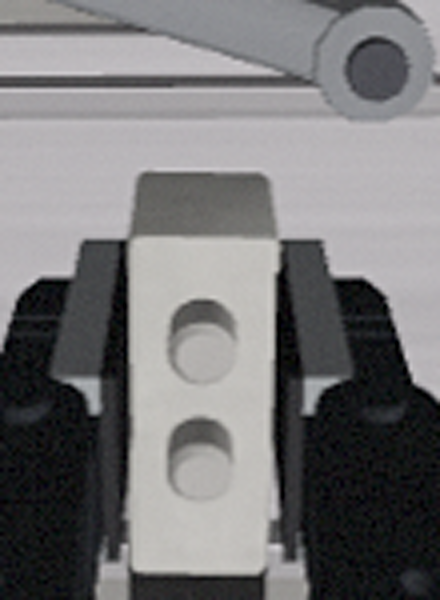

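```bash
python3 - <<'E'
from h import *
s,c=load("w4"); p,R=tool(s)
A=lambda L:[(139.5+(a+.5)/2.4,164.5+(b+.5)/2.4) for a,b in L]
B=lambda L:[(199.6+a/4,169.6+b/4) for a,b in L]
q=lambda n,uv,z: print(n,w2r(onz(c,uv,z)).round(1).tolist())
q("lip inner z17",B([(20,121),(250,117)])+A([(740,82)]),17)
q("valve bot",B([(138,175),(270,177)]),p[2]-7.7)
q("valve top",B([(131,238),(277,240),(131,573),(266,573)]),p[2]+14.3)
q("fixed top",A([(500,124),(577,124),(663,122),(742,121)]),33)
q("fixed bot",A([(475,92),(550,92),(625,92)]),11)
q("fixed top blackend",A([(565,312)]),33)
q("lip outer",A([(5,30),(747,30)]),17)
q("pivot",A([(370,53)]),31)
E
```

```text
lip inner z17 [[74.8, -34.5, 17.0], [43.1, -35.1, 17.0], [-62.3, -35.1, 17.0]]
valve bot [[58.3, -29.0, 23.4], [40.6, -28.7, 23.4]]
valve top [[58.0, -29.6, 45.4], [41.0, -29.4, 45.4], [58.8, 17.3, 45.4], [41.4, 17.3, 45.4]]
fixed top [[0.2, -31.1, 33.0], [-16.4, -31.0, 33.0], [-35.2, -31.4, 33.0], [-53.0, -31.5, 33.0]]
fixed bot [[-0.7, -30.6, 11.0], [-19.0, -30.6, 11.0], [-37.7, -30.6, 11.0]]
fixed top blackend [[-20.1, 15.9, 33.0]]
lip outer [[108.4, -47.3, 17.0], [-61.5, -47.7, 17.0]]
pivot [[28.1, -46.0, 31.0]]
```

```bash
python3 -m handwheel '[{"delta_pos":[0,0,0.16],"twist":[0,0,0],"jaw":0},{"delta_pos":[0,0,0.16],"twist":[0,0,0],"jaw":0},{"delta_pos":[0,0.2,0.16],"twist":[0,0,0],"jaw":0},{"delta_pos":[0,0.4,0.16],"twist":[0,0,0],"jaw":0},{"delta_pos":[0,0.6,0.16],"twist":[0,0,0],"jaw":0},{"delta_pos":[0,0.8,0.16],"twist":[0,0,0],"jaw":0},{"delta_pos":[0,1.0,0.16],"twist":[0,0,0],"jaw":0},{"delta_pos":[0,1.15,0.16],"twist":[0,0,0],"jaw":0},{"delta_pos":[0,1.15,0.16],"twist":[0,0,0],"jaw":0},{"delta_pos":[0,1.15,0.16],"twist":[0,0,0],"jaw":0}]'
python3 - <<'E'
from h import *
from rig import telemetry,imaging
s=telemetry.sense(); print(tool(s)[0],w2r(tool(s)[0]),s["force"],s["wrist_torque"])
c=imaging.capture("wrist"); pickle.dump((s,c),open("w5.pkl","wb")); crop(c,140,165,330,130,2.4,"pics/w5a.png")
E
```

```text
time_s: 7.85
eef_pos: [535.3, 338.8, 18.7]
ee_rot: [-0.473, 0.473, 0.525, -0.525]
force: [-0.3, 0.5, -0.4]
grip_width: 0.204
[535.29959899 338.80757369  18.72230445] [[ 49.89691882 -17.12012028  18.72230445]] [-0.3053591   0.47669392 -0.43321352] [ 0.05661599 -0.01400389  0.01319415]
```

View pics/w5a.png

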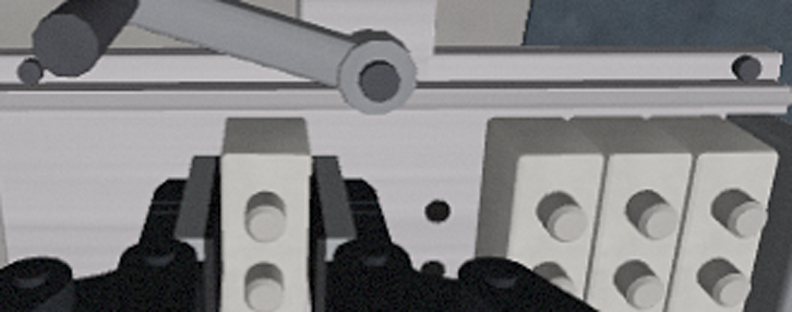

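The loose valve's near end (row 118) lines up with the fixed valves, and there is no contact force. I'll lower it until it touches the floor.

```bash
python3 -m handwheel '[{"delta_pos":[0,0.05,0],"twist":[0,0,0],"jaw":0},{"delta_pos":[0,0.1,0],"twist":[0,0,0],"jaw":0},{"delta_pos":[0,0.1,0],"twist":[0,0,0],"jaw":0},{"delta_pos":[0,0.15,0],"twist":[0,0,0],"jaw":0},{"delta_pos":[0,0.15,0],"twist":[0,0,0],"jaw":0},{"delta_pos":[0,0.2,0],"twist":[0,0,0],"jaw":0},{"delta_pos":[0,0.2,0],"twist":[0,0,0],"jaw":0},{"delta_pos":[0,0.2,0],"twist":[0,0,0],"jaw":0},{"delta_pos":[0,0.2,0],"twist":[0,0,0],"jaw":0},{"delta_pos":[0,0.2,0],"twist":[0,0,0],"jaw":0}]'
```

```text
time_s: 8.73
eef_pos: [535.3, 338.8, 18.6]
ee_rot: [-0.473, 0.473, 0.525, -0.525]
force: [-7.3, -4.0, 15.1]
grip_width: 0.205
```

```bash
python3 -m handwheel '[{"delta_pos":[0,-0.1,0],"twist":[0,0,0],"jaw":0},{"delta_pos":[0,-0.15,0],"twist":[0,0,0],"jaw":0.25},{"delta_pos":[0,-0.15,0],"twist":[0,0,0],"jaw":0.35},{"delta_pos":[0,-0.15,0],"twist":[0,0,0],"jaw":0.4},{"delta_pos":[0,-0.15,0],"twist":[0,0,0],"jaw":0.4},{"delta_pos":[0,-0.15,0],"twist":[0,0,0],"jaw":0.4},{"delta_pos":[0,-0.8,0],"twist":[0,0,0],"jaw":0.4},{"delta_pos":[0,-2.5,0],"twist":[0,0,0],"jaw":0.4},{"delta_pos":[0,-5,0],"twist":[0,0,0],"jaw":0.4},{"delta_pos":[0,-7,0],"twist":[0,0,0],"jaw":0.4}]'
python3 - <<'E'
from h import *
from rig import telemetry,imaging
s=telemetry.sense(); print(tool(s)[0],w2r(tool(s)[0]),s["force"])
c=imaging.capture("wrist"); pickle.dump((s,c),open("w6.pkl","wb")); cv2.imwrite("pics/w6.png",c["frame"][:,:,::-1])
E
```

```text
time_s: 9.57
eef_pos: [535.4, 338.9, 88.5]
ee_rot: [-0.473, 0.473, 0.526, -0.525]
force: [0.5, 0.2, 1.0]
grip_width: 0.402
[535.44188747 338.85405535  88.53474703] [[ 49.86530957 -16.97380756  88.53474703]] [0.46338727 0.20891246 0.96423437]
```

View pics/w6.png

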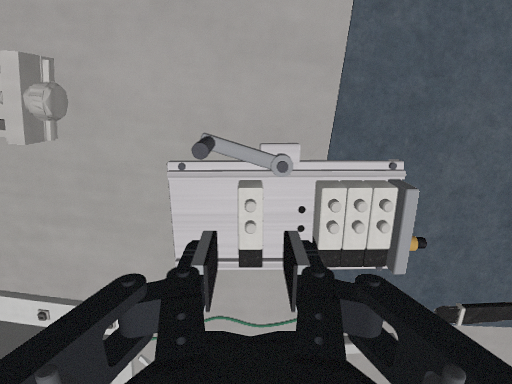

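Valve stands in the channel at (250,222), black end far side like the others. Now I'll close the fingers and come down behind it.

```bash
python3 -m handwheel '[{"delta_pos":[-1.5,0,-0.8],"twist":[0,0,0],"jaw":0.2},{"delta_pos":[-3.5,0,-1.7],"twist":[0,0,0],"jaw":0},{"delta_pos":[-3.5,0,-1.7],"twist":[0,0,0],"jaw":0},{"delta_pos":[-3.5,1.5,-1.7],"twist":[0,0,0],"jaw":0},{"delta_pos":[-3.5,3,-1.7],"twist":[0,0,0],"jaw":0},{"delta_pos":[-3.5,4.5,-1.7],"twist":[0,0,0],"jaw":0},{"delta_pos":[-3.5,6,-1.7],"twist":[0,0,0],"jaw":0},{"delta_pos":[-3.5,6.8,-1.7],"twist":[0,0,0],"jaw":0},{"delta_pos":[-3.5,7.1,-1.7],"twist":[0,0,0],"jaw":0},{"delta_pos":[-3.5,7.1,-1.7],"twist":[0,0,0],"jaw":0}]'
python3 - <<'E'
from h import *
from rig import telemetry,imaging
s=telemetry.sense(); print(tool(s)[0],w2r(tool(s)[0]),s["force"],s["grip_width"])
c=imaging.capture("wrist"); pickle.dump((s,c),open("w7.pkl","wb")); cv2.imwrite("pics/w7.png",c["frame"][:,:,::-1])
c=imaging.capture("scene"); crop(c,110,190,140,110,5,"pics/s7.png")
E
```

```text
time_s: 10.45
eef_pos: [555.6, 305.8, 15.6]
ee_rot: [0.473, -0.473, -0.525, 0.526]
force: [-1.0, -1.2, -0.0]
grip_width: -0.003
[555.63067311 305.84400883  15.55362136] [[84.77575234 -0.28515204 15.55362136]] [-1.02913254 -1.21414161 -0.04123617] -0.0030771119263956355
```

View pics/w7.png

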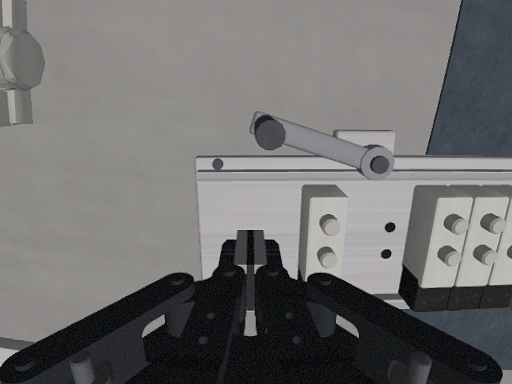

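View pics/s7.png

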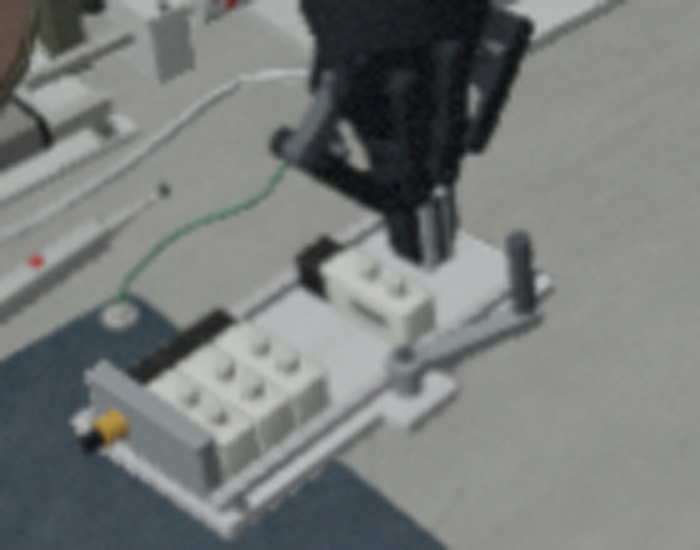

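```bash
python3 -m handwheel '[{"delta_pos":[0.7,0,0],"twist":[0,0,0],"jaw":0},{"delta_pos":[1.4,0,0],"twist":[0,0,0],"jaw":0},{"delta_pos":[2.0,0,0],"twist":[0,0,0],"jaw":0},{"delta_pos":[2.5,0,0],"twist":[0,0,0],"jaw":0},{"delta_pos":[3.0,0,0],"twist":[0,0,0],"jaw":0},{"delta_pos":[3.5,0,0],"twist":[0,0,0],"jaw":0},{"delta_pos":[4,0,0],"twist":[0,0,0],"jaw":0},{"delta_pos":[4.4,0,0],"twist":[0,0,0],"jaw":0},{"delta_pos":[4.4,0,0],"twist":[0,0,0],"jaw":0},{"delta_pos":[4.4,0,0],"twist":[0,0,0],"jaw":0}]'
python3 - <<'E'
from h import *
from rig import telemetry,imaging
s=telemetry.sense(); print(tool(s)[0],w2r(tool(s)[0]),s["force"],s["grip_width"])
c=imaging.capture("wrist"); pickle.dump((s,c),open("w8.pkl","wb")); cv2.imwrite("pics/w8.png",c["frame"][:,:,::-1])
E
```

```text
time_s: 11.38
eef_pos: [551.1, 349.8, 15.6]
ee_rot: [0.473, -0.473, -0.525, 0.525]
force: [0.7, 0.1, -0.8]
grip_width: 0.001
[551.08898877 349.76282364  15.64053079] [[40.62273226 -0.28825185 15.64053079]] [ 0.66938625  0.05351305 -0.75432355] 0.0009149513359432181
```

View pics/w8.png

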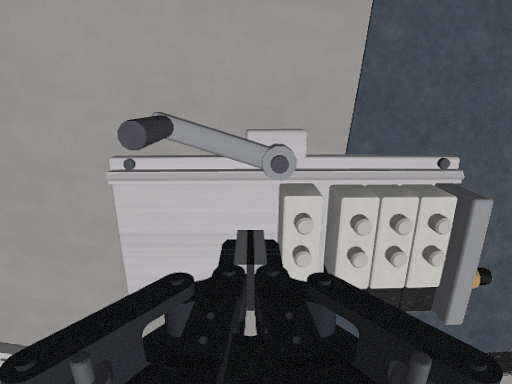

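```bash
python3 -m handwheel '[{"delta_pos":[0.3,0,0],"twist":[0,0,0],"jaw":0},{"delta_pos":[0.6,0,0],"twist":[0,0,0],"jaw":0},{"delta_pos":[0.8,0,0],"twist":[0,0,0],"jaw":0},{"delta_pos":[0.9,0,0],"twist":[0,0,0],"jaw":0},{"delta_pos":[1.0,0,0],"twist":[0,0,0],"jaw":0},{"delta_pos":[1.1,0,0],"twist":[0,0,0],"jaw":0},{"delta_pos":[1.2,0,0],"twist":[0,0,0],"jaw":0},{"delta_pos":[1.2,0,0],"twist":[0,0,0],"jaw":0},{"delta_pos":[1.2,0,0],"twist":[0,0,0],"jaw":0},{"delta_pos":[1.2,0,0],"twist":[0,0,0],"jaw":0}]'
python3 - <<'E'
from h import *
from rig import telemetry,imaging
s=telemetry.sense(); print(tool(s)[0],w2r(tool(s)[0]),s["force"],s["grip_width"])
c=imaging.capture("wrist"); pickle.dump((s,c),open("w9.pkl","wb")); crop(c,240,150,250,190,3,"pics/w9.png")
E
```

```text
time_s: 12.27
eef_pos: [550.4, 358.2, 15.4]
ee_rot: [0.472, -0.474, -0.523, 0.527]
force: [0.9, -18.0, 2.7]
grip_width: 0.002
[550.39188313 358.22575354  15.41178985] [[32.13297479 -0.11173876 15.41178985]] [  0.94375176 -17.98474135   2.74422256] 0.002157805633065372
```

View pics/w9.png

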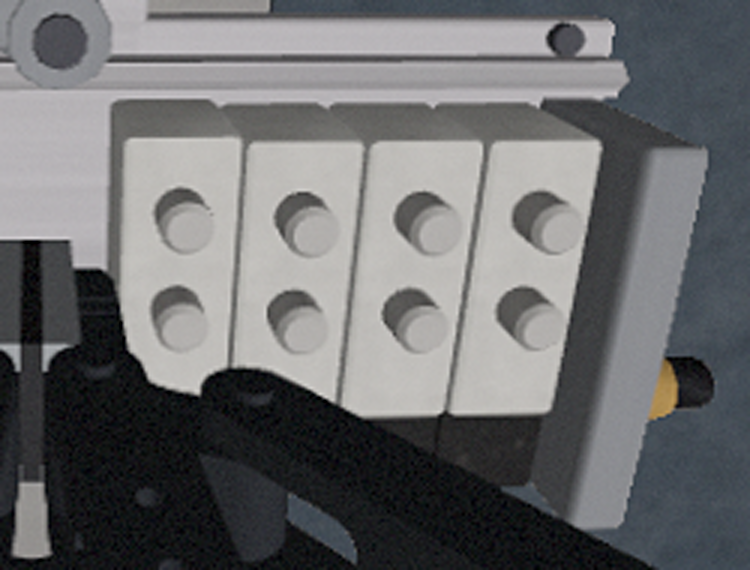

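Flush: the seam at u≈240 looks like the others and the contact force is 18 N. Now I'll back off, lift, and check from above.

```bash
python3 -m handwheel '[{"delta_pos":[-0.5,0,0],"twist":[0,0,0],"jaw":0},{"delta_pos":[-1.2,0,0],"twist":[0,0,0],"jaw":0},{"delta_pos":[-2,0,0],"twist":[0,0,0],"jaw":0},{"delta_pos":[-2.5,-1.5,0],"twist":[0,0,0],"jaw":0},{"delta_pos":[-2.5,-4,0],"twist":[0,0,0],"jaw":0},{"delta_pos":[-2.5,-7,0],"twist":[0,0,0],"jaw":0.1},{"delta_pos":[-2.5,-10,0],"twist":[0,0,0],"jaw":0.2},{"delta_pos":[-2.5,-12,0],"twist":[0,0,0],"jaw":0.35},{"delta_pos":[-2.5,-12,0],"twist":[0,0,0],"jaw":0.35},{"delta_pos":[-2.5,-12,0],"twist":[0,0,0],"jaw":0.35}]'
python3 - <<'E'
from h import *
from rig import telemetry,imaging
s=telemetry.sense(); print(tool(s)[0],w2r(tool(s)[0]),s["force"],s["grip_width"])
c=imaging.capture("wrist"); pickle.dump((s,c),open("w10.pkl","wb")); crop(c,180,100,260,190,3,"pics/w10.png")
E
```

```text
time_s: 13.15
eef_pos: [553.0, 336.6, 137.8]
ee_rot: [-0.473, 0.474, 0.526, -0.524]
force: [-0.3, -0.9, -0.9]
grip_width: 0.351
[553.01488302 336.64727659 137.79477212] [[ 53.86677142   0.27926023 137.79477212]] [-0.28898949 -0.94437647 -0.94595147] 0.35081721963188683
```

View pics/w10.png

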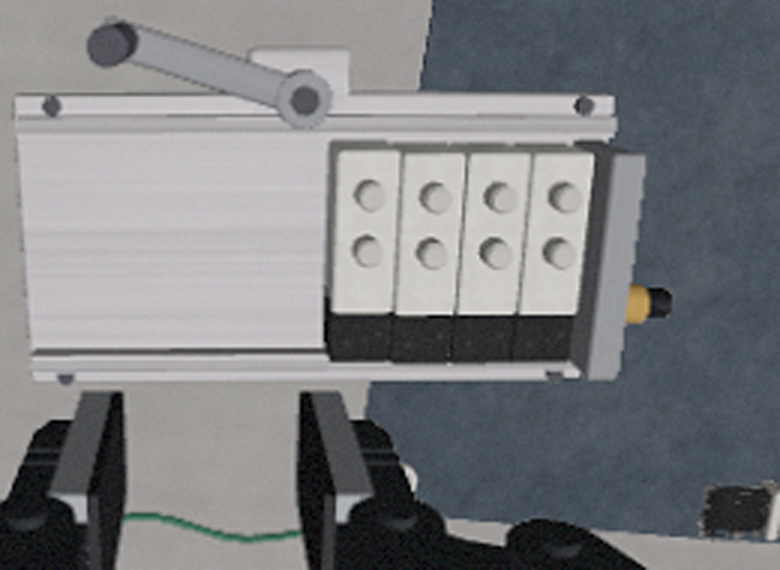

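```bash
python3 - <<'E'
from h import *
from rig import telemetry
s,c=load("w10")
uv=[(179.67+108/3,99.67+43/3),(179.67+304/3,99.67+100/3)]
P=onz(c,uv[:1],63)[0]; Q=onz(c,uv[1:],30)[0]; d=dep(c,uv); print(w2r(P),w2r(Q),w2r(d))
P,Q=w2r(P)[0],w2r(Q)[0]
print("r",np.hypot(*(P-Q)[:2]),"th",np.arctan2(*(P-Q)[1::-1]))
B=lambda L:[(179.67+a/3,99.67+b/3) for a,b in L]
print("tops",w2r(onz(c,B([(338,152),(402,153),(465,154),(532,154),(596,154)]),33)).round(1).tolist())
s=telemetry.sense()
xa=A0+np.radians(140)
print(delta(s,r2w(*P[:2],100),xa),delta(s,r2w(*P[:2],44),xa))
E
```

```text
[[ 78.00095329 -62.40741221  63.        ]] [[ 28.16396703 -45.75815975  30.        ]] [[ 77.88261066 -62.45379734  64.07812422]
 [ 28.22900216 -45.82326564  30.62694828]]
r 52.54448407539932 th -0.32241720672336244
tops [[18.7, -31.9, 33.0], [0.9, -31.7, 33.0], [-16.7, -31.5, 33.0], [-35.6, -31.6, 33.0], [-53.8, -31.8, 33.0]]
(array([-2.39,  3.61,  6.21]), array([0.   , 0.699, 0.   ])) (array([-2.39,  9.21,  6.21]), array([0.   , 0.699, 0.   ]))
```

```bash
python3 -m handwheel '[{"delta_pos":[-0.4,0,1],"twist":[0,0.1,0],"jaw":0.5},{"delta_pos":[-0.8,0,2],"twist":[0,0.2,0],"jaw":0.5},{"delta_pos":[-1.2,0,3],"twist":[0,0.3,0],"jaw":0.5},{"delta_pos":[-1.6,0,4],"twist":[0,0.4,0],"jaw":0.5},{"delta_pos":[-2,0.5,5],"twist":[0,0.5,0],"jaw":0.5},{"delta_pos":[-2.4,1,6.2],"twist":[0,0.6,0],"jaw":0.5},{"delta_pos":[-2.4,2,6.2],"twist":[0,0.7,0],"jaw":0.5},{"delta_pos":[-2.4,3,6.2],"twist":[0,0.7,0],"jaw":0.5},{"delta_pos":[-2.4,3.6,6.2],"twist":[0,0.7,0],"jaw":0.5},{"delta_pos":[-2.4,3.6,6.2],"twist":[0,0.7,0],"jaw":0.5}]' 20
python3 - <<'E'
from h import *
from rig import telemetry,imaging
s=telemetry.sense(); print(w2r(tool(s)[0]),s["force"],s["grip_width"],np.degrees(np.arctan2(*tool(s)[1][1::-1,0])-A0))
print(delta(s,r2w(77.5,-62.4,44),A0+np.radians(140)))
c=imaging.capture("wrist"); cv2.imwrite("pics/w11.png",c["frame"][:,:,::-1])
E
```

```text
time_s: 14.03
eef_pos: [492.7, 305.9, 97.7]
ee_rot: [0.624, -0.624, -0.331, 0.333]
force: [-0.4, -0.4, -0.1]
grip_width: 0.499
[[ 78.22753673 -62.84842219  97.7179936 ]] [-0.41902623 -0.40917887 -0.09089872] 0.4986049464105776 140.1195748663035
(array([0.1 , 5.37, 0.  ]), array([-0.002,  0.002, -0.003]))
```

View pics/w11.png

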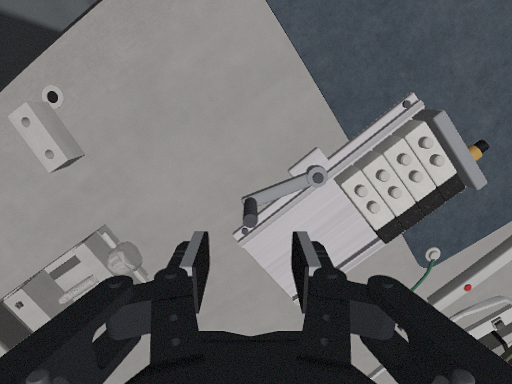

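```bash
python3 -m handwheel '[{"delta_pos":[0.1,1,0],"twist":[0,0,0],"jaw":0.5},{"delta_pos":[0.1,2.2,0],"twist":[0,0,0],"jaw":0.5},{"delta_pos":[0.1,3.4,0],"twist":[0,0,0],"jaw":0.5},{"delta_pos":[0.1,4.6,0],"twist":[0,0,0],"jaw":0.5},{"delta_pos":[0.1,5.4,0],"twist":[0,0,0],"jaw":0.5},{"delta_pos":[0.1,5.4,0],"twist":[0,0,0],"jaw":0.4},{"delta_pos":[0.1,5.4,0],"twist":[0,0,0],"jaw":0.25},{"delta_pos":[0.1,5.4,0],"twist":[0,0,0],"jaw":0.1},{"delta_pos":[0.1,5.4,0],"twist":[0,0,0],"jaw":0},{"delta_pos":[0.1,5.4,0],"twist":[0,0,0],"jaw":0}]' 20
python3 - <<'E'
from h import *
from rig import telemetry,imaging
s=telemetry.sense(); p,R=tool(s); print(w2r(p),s["force"],s["grip_width"])
c=imaging.capture("wrist"); cv2.imwrite("pics/w12.png",c["frame"][:,:,::-1])
# arc offsets in tool axes: pivot (27,-46), r=53
p0=w2r(p)[0]
th0=np.arctan2(p0[1]+46,p0[0]-27); print("th0",th0,"r",np.hypot(p0[1]+46,p0[0]-27))
for th in np.linspace(th0,1.62,21):
    w=r2w(27+53*np.cos(th),-46+53*np.sin(th),p[2]); print(round(th,2),(R.T@(w-p)/10).round(2))
E
```

```text
time_s: 14.92
eef_pos: [493.8, 305.6, 46.2]
ee_rot: [-0.624, 0.625, 0.33, -0.332]
force: [-2.9, -9.5, 2.6]
grip_width: 0.105
[[ 78.70027753 -61.85554826  46.24839951]] [-2.93203413 -9.48337519  2.61948626] 0.10494396414709
th0 -0.2975758061572126 r 54.076955420841436
-0.3 [ 0.1  -0.    0.04]
-0.2 [ 0.32 -0.   -0.42]
-0.11 [ 0.58 -0.   -0.85]
-0.01 [ 0.89 -0.   -1.26]
0.09 [ 1.23 -0.   -1.63]
0.18 [ 1.6  -0.   -1.98]
0.28 [ 2.01 -0.01 -2.28]
0.37 [ 2.44 -0.01 -2.54]
0.47 [ 2.9  -0.01 -2.77]
0.57 [ 3.38 -0.01 -2.94]
0.66 [ 3.87 -0.01 -3.07]
0.76 [ 4.37 -0.01 -3.16]
0.85 [ 4.88 -0.01 -3.19]
0.95 [ 5.38 -0.02 -3.18]
1.04 [ 5.89 -0.02 -3.11]
1.14 [ 6.38 -0.02 -3.  ]
1.24 [ 6.87 -0.02 -2.84]
1.33 [ 7.33 -0.02 -2.64]
1.43 [ 7.78 -0.02 -2.39]
1.52 [ 8.19 -0.03 -2.11]
1.62 [ 8.58 -0.03 -1.78]
```

View pics/w12.png

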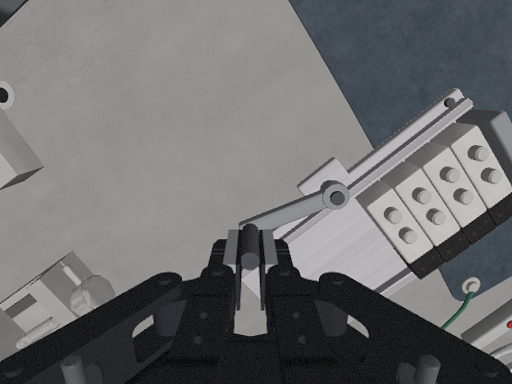

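```bash
python3 -m handwheel '[{"delta_pos":[0.22,0,-0.45],"twist":[0,0,0],"jaw":0},{"delta_pos":[0.48,0,-0.88],"twist":[0,0,0],"jaw":0},{"delta_pos":[0.79,0,-1.3],"twist":[0,0,0],"jaw":0},{"delta_pos":[1.13,0,-1.67],"twist":[0,0,0],"jaw":0},{"delta_pos":[1.5,0,-2.02],"twist":[0,0,0],"jaw":0},{"delta_pos":[1.9,0,-2.32],"twist":[0,0,0],"jaw":0},{"delta_pos":[2.34,0,-2.58],"twist":[0,0,0],"jaw":0},{"delta_pos":[2.8,0,-2.81],"twist":[0,0,0],"jaw":0},{"delta_pos":[3.28,0,-2.98],"twist":[0,0,0],"jaw":0},{"delta_pos":[3.77,0,-3.11],"twist":[0,0,0],"jaw":0}]'
python3 - <<'E'
from h import *
from rig import telemetry,imaging
s=telemetry.sense(); p,R=tool(s); print(w2r(p),s["force"],s["grip_width"])
c=imaging.capture("wrist"); cv2.imwrite("pics/w13.png",c["frame"][:,:,::-1])
E
```

```text
time_s: 15.8
eef_pos: [541.9, 319.7, 46.3]
ee_rot: [-0.624, 0.625, 0.331, -0.331]
force: [1.1, -4.8, -1.0]
grip_width: 0.1
[[ 69.57158488 -12.47493095  46.34266394]] [ 1.10182419 -4.79824834 -0.96908238] 0.10022519298534141
```

View pics/w13.png

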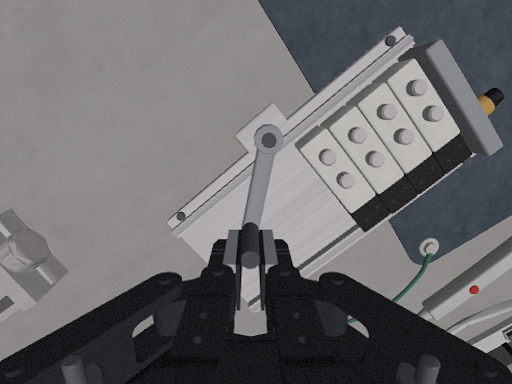

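```bash
python3 -m handwheel '[{"delta_pos":[0.5,0,-0.09],"twist":[0,0,0],"jaw":0},{"delta_pos":[1.01,0,-0.12],"twist":[0,0,0],"jaw":0},{"delta_pos":[1.51,0,-0.11],"twist":[0,0,0],"jaw":0},{"delta_pos":[2.02,0,-0.04],"twist":[0,0,0],"jaw":0},{"delta_pos":[2.51,0,0.07],"twist":[0,0,0],"jaw":0},{"delta_pos":[3.0,0,0.23],"twist":[0,0,0],"jaw":0},{"delta_pos":[3.46,0,0.43],"twist":[0,0,0],"jaw":0},{"delta_pos":[3.91,0,0.68],"twist":[0,0,0],"jaw":0},{"delta_pos":[4.1,0,0.82],"twist":[0,0,0],"jaw":0},{"delta_pos":[4.32,0,0.96],"twist":[0,0,0],"jaw":0}]'
python3 - <<'E'
from h import *
from rig import telemetry,imaging
s=telemetry.sense(); p,R=tool(s); print(w2r(p),s["force"],s["grip_width"])
f=np.array(s["force"]); print("rail force",f[:2]@EX,f[:2]@EY)
c=imaging.capture("wrist"); cv2.imwrite("pics/w14.png",c["frame"][:,:,::-1])
E
```

```text
time_s: 16.68
eef_pos: [557.4, 362.4, 46.1]
ee_rot: [-0.625, 0.625, 0.332, -0.331]
force: [-1.6, -3.3, 3.1]
grip_width: 0.104
[[28.66206896  7.29655985 46.05922258]] [-1.57085603 -3.29381513  3.11304291] 0.10428565208902722
rail force 3.1148949125027734 -1.901114529582635
```

View pics/w14.png

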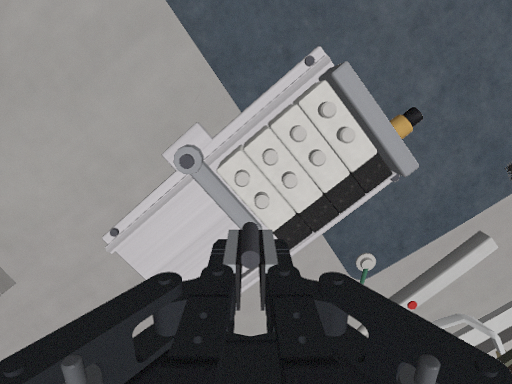

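```bash
python3 -m handwheel '[{"delta_pos":[0.04,0,0.03],"twist":[0,0,0],"jaw":0},{"delta_pos":[0.08,0,0.06],"twist":[0,0,0],"jaw":0},{"delta_pos":[0.12,0,0.1],"twist":[0,0,0],"jaw":0},{"delta_pos":[0.15,0,0.13],"twist":[0,0,0],"jaw":0},{"delta_pos":[0.19,0,0.16],"twist":[0,0,0],"jaw":0},{"delta_pos":[0.23,0,0.19],"twist":[0,0,0],"jaw":0},{"delta_pos":[0.27,0,0.22],"twist":[0,0,0],"jaw":0},{"delta_pos":[0.31,0,0.26],"twist":[0,0,0],"jaw":0},{"delta_pos":[0.31,0,0.26],"twist":[0,0,0],"jaw":0},{"delta_pos":[0.31,0,0.26],"twist":[0,0,0],"jaw":0}]'
python3 - <<'E'
from h import *
from rig import telemetry,imaging
s=telemetry.sense(); p,R=tool(s); print(w2r(p),s["force"],s["grip_width"])
f=np.array(s["force"]); print("rail force",f[:2]@EX,f[:2]@EY)
E
```

```text
time_s: 17.57
eef_pos: [557.4, 363.2, 46.0]
ee_rot: [-0.623, 0.626, 0.33, -0.332]
force: [-0.2, -15.8, 7.4]
grip_width: 0.098
[[27.85547963  7.36926504 45.95623985]] [ -0.15453751 -15.75722806   7.35809484] 0.09832539122367624
rail force 15.657873840056588 -1.7734443369587514
```

```bash
python3 -m handwheel '[{"delta_pos":[-0.08,0,-0.06],"twist":[0,0,0],"jaw":0},{"delta_pos":[-0.15,0,-0.13],"twist":[0,0,0],"jaw":0.15},{"delta_pos":[-0.2,0,-0.16],"twist":[0,0,0],"jaw":0.25},{"delta_pos":[-0.2,0,-0.16],"twist":[0,0,0],"jaw":0.35},{"delta_pos":[-0.2,0,-0.16],"twist":[0,0,0],"jaw":0.4},{"delta_pos":[-0.2,0,-0.16],"twist":[0,0,0],"jaw":0.4},{"delta_pos":[-0.2,-1,-0.16],"twist":[0,0,0],"jaw":0.4},{"delta_pos":[-0.2,-3,-0.16],"twist":[0,0,0],"jaw":0.4},{"delta_pos":[-0.2,-6,-0.16],"twist":[0,0,0],"jaw":0.4},{"delta_pos":[-0.2,-9,-0.16],"twist":[0,0,0],"jaw":0.4}]'
python3 -m handwheel '[{"delta_pos":[0,-2,-1],"twist":[0,0,0],"jaw":0.4},{"delta_pos":[0,-4,-3],"twist":[0,0,0],"jaw":0.4},{"delta_pos":[0,-6,-4],"twist":[0,0,0],"jaw":0.4},{"delta_pos":[0,-6,-4],"twist":[0,0,0],"jaw":0.4},{"delta_pos":[0,-6,-4],"twist":[0,0,0],"jaw":0.4},{"delta_pos":[0,-6,-4],"twist":[0,0,0],"jaw":0.4},{"delta_pos":[0,-6,-4],"twist":[0,0,0],"jaw":0.4},{"delta_pos":[0,-6,-4],"twist":[0,0,0],"jaw":0.4},{"delta_pos":[0,-6,-4],"twist":[0,0,0],"jaw":0.4},{"delta_pos":[0,-6,-4],"twist":[0,0,0],"jaw":0.4}]'
python3 - <<'E'
from h import *
from rig import telemetry,imaging
s=telemetry.sense(); p,R=tool(s); print(w2r(p),s["force"],s["grip_width"])
c=imaging.capture("wrist"); pickle.dump((s,c),open("w15.pkl","wb")); cv2.imwrite("pics/w15.png",c["frame"][:,:,::-1]); crop(c,150,60,200,150,4,"pics/w15a.png")
c=imaging.capture("scene"); pickle.dump(c,open("s15.pkl","wb")); cv2.imwrite("pics/s15.png",c["frame"][:,:,::-1])
E
```

```text
time_s: 18.4
eef_pos: [556.6, 363.5, 137.1]
ee_rot: [0.625, -0.625, -0.331, 0.332]
force: [-0.1, -0.2, -0.2]
grip_width: 0.402
time_s: 19.23
eef_pos: [589.8, 341.2, 195.4]
ee_rot: [0.625, -0.625, -0.331, 0.332]
force: [0.4, -0.1, -0.0]
grip_width: 0.4
[[ 53.12376458  37.34124868 195.3995099 ]] [ 0.42506719 -0.12413699 -0.03139659] 0.3999483710677786
```

View pics/w15.png

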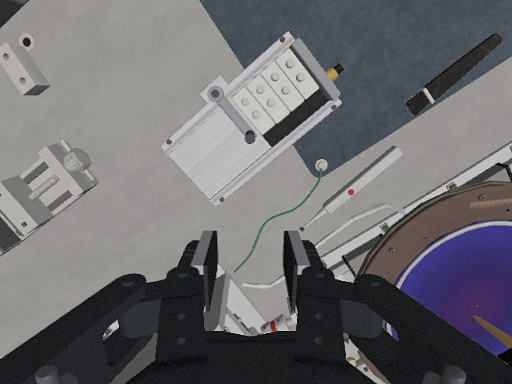

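View pics/s15.png

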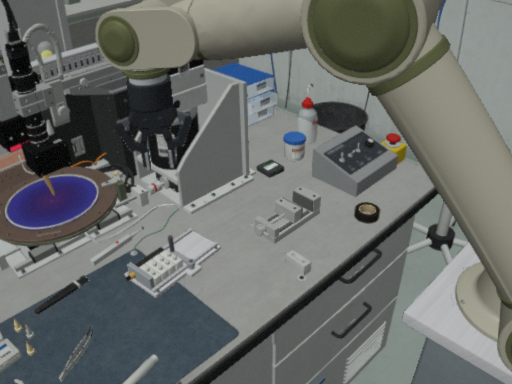

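```bash
python3 - <<'E'
from h import *
s,c=load("w15"); crop(c,195,30,150,130,5,"pics/w15b.png")
P=w2r(onz(c,[(250,138)],63))[0]; Q=w2r(onz(c,[(215,93)],30))[0]; d=P-Q; print(P,Q,np.hypot(*d[:2]),np.arctan2(d[1],d[0]))
E
```

```text
[26.98893104  7.476568   63.        ] [ 27.44918427 -45.46843244  30.        ] 52.947000904333194 1.579489151976426
```

View pics/w15b.png

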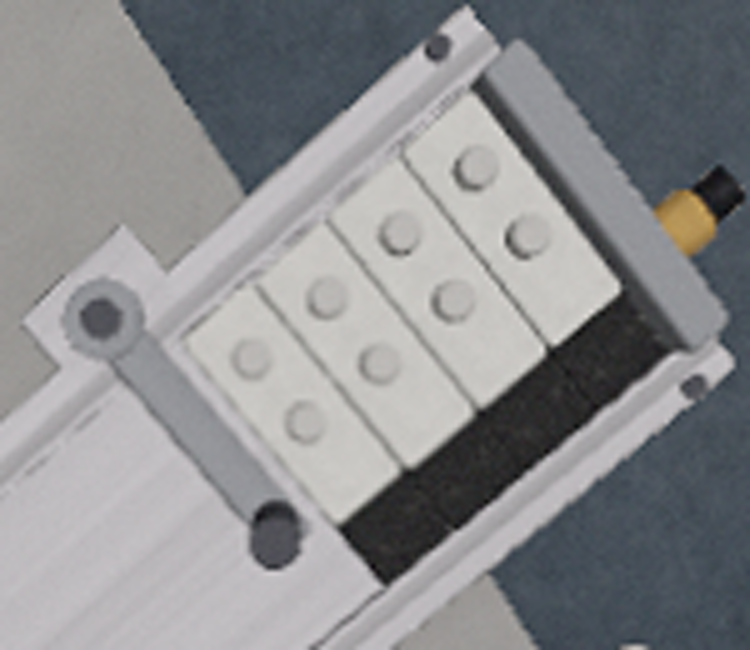

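Keeper measures 1.58 rad, which is at its stop. The valve is flush and square, and the bystanders are where they were. Handing in.

```bash
python3 -c "
from rig import ctrl; print(ctrl.finish_job())"
```

```text
the job is handed in; nothing more can be done
None
```

The loose valve is in the rail, flush against the last fixed valve, and the keeper arm is shut at its stop. I handed the job in at about 19 s of the 64 s allowed.

- **Valve:** I gripped it across its thickness, turned it about 100° and stood it in the channel, black end on the side away from the robot. I then pushed it along with closed fingers until the contact force reached 18 N. From above it took up about 17.8 mm, much like the other valves, with no visible gap or tilt.
- **Keeper:** I swung it round by its post until it stopped moving, with about 16 N on the post, then let go. The last picture gave an angle of 1.58 rad against the 1.57 rad stop.
- **After letting go:** The gripper was clear, with no contact force, and the spacer block, die box and tape roll looked unmoved in the final scene picture. I compared those by eye only.

Two small disagreements showed up along the way:
- **Camera offset:** The wrist camera read about 1 mm off, both on the gripped valve and along the rail.
- **Seating height:** The first lowering placed the valve about 1.6 mm too far from the robot, which I corrected before it went into the channel.

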